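# Hang the rinsed stirring paddle on the drying rack

### The job

The rinsed stirring paddle lies cornerwise in the tray, its ring out of reach of the fingers. Lift it out by the shank, lay it flat on the open bench and let go, and turn the drying rack until its one bare arm points to the front edge of the bench (the robot's side). Then pick the paddle up by its ring, ease the grip so that it swings down to hang straight from the fingers, blade down, grip it again and hang it by the ring on the bare arm; do not disturb the cup, the tape roll and the puck.

Things in the scene. Friction and masses are not known exactly. Their poses are not given: they have to be found in the camera images.
- paddle_ring (a point): centre, half-way up, of the black ring handle (12 mm thick, 56 outside, 32 hole) of the stirring paddle (190 mm long, 0.21 kg). x: along the shank from blade to ring; z: square to the flat. Pinched across the ring, square to the shank, at 60 N it about keeps its angle; eased a little at a time it swings down between 50 and 10 N; under 3 N it drops.
- paddle_shank (a point): balance point of the same paddle, on the round steel shank (11 mm thick), half-way up it and 89 mm from the ring's centre; bare shank runs from 30 mm to 110 mm from the ring's centre. Axes as paddle_ring.
- paddle_blade (a point): middle of the paddle's blade, an open steel frame 54 mm wide, 53 mm long and 9 mm thick, 136 mm from the ring's centre; the paddle ends 162 mm from the ring's centre. Axes as paddle_ring.
- tray: rinse tray, fixed, open pan 198 x 166 mm outside (x by y), walls 28 mm high, floor 3 mm thick; origin at the centre of its underside. The paddle lies in it cornerwise, the ring so close in a corner that there is no room for fingers beside it, but there is round the shank.
- rack_axis (a point): the drying rack's upright axis at the height of its arms (230 mm above the bench). Fixed grey foot of 78 mm radius, post, and on top a turning head of 16 mm radius, 16 mm above and below the arms, with four level arms at quarter turns. Paddles of the same kind hang rigidly on three arms, from arm height down, up to 125 mm from the axis. x, y as the world's.
- bare_arm (a point): point on the centre line of the one bare arm, 85 mm from the rack's axis: a level steel rod 8 mm thick that ends in a bend 116 mm from the axis, turned up so that its tip stands 12 mm above the centre line. Its x axis points along the arm towards the rack's axis, z is up.
- rack_head (a joint): turn of the rack's head about the upright axis, counter-clockwise from above: 0 when the bare arm points straight to the front edge of the bench (-x), -1.57 when it points to the left (+y). It turns without stops, with little friction (under 1 N pushed at an arm), and stays where it is left.
- mixing_cup: bystander: empty mixing cup, 77 mm wide, 88 mm high; origin at the centre of its underside
- tape_roll: bystander: roll of tape lying flat, 90 mm wide, 48 mm high; origin at the centre of its underside
- puck_loose: bystander: cast stone puck, 43 mm wide, 34 mm high; origin at the centre of its underside

How it is judged:
By the outcome, as a careful person would: the job done as asked, in the order asked, and still so for the second after the job is handed in, with the robot touching nothing.
It also fails if it takes over 72 s, if anything falls off the work surface, if the arm or the gripper's body presses on something with over 40 N, if the wrist force passes 120 N, or if a joint passes its speed limit or range.

### The arm

A 6-joint arm with a two-finger parallel gripper is mounted at the origin on a cart in front of the work surface, level with it; the furniture and walls round the work are solid. World frame = base frame: x ahead of the robot, y to its left, z up, the work surface at z = 0. Lengths are in m, angles in rad, forces in N, time in s.
With the tool pointing down it reaches from about 0.425 to 0.95 m from the base axis. Payload 14.7 kg.
Tool frame: the origin (TCP) lies at the very end of the fingers, on their centre line; the grasp point (between the pads) lies 19 mm behind it; z points along the fingers, y is the direction in which the jaws open and shut (so a half turn about z gives the same grasp; the last joint's range is limited). The gripper opens to 85 mm and grips with 20 to 120 N. Pads are 22 mm wide; open, the fingers measure 114 mm over their backs; the gripper's body (76 mm by 85 mm) begins 54 mm behind the grasp point. The pads swing forward as they close: fully open they stand 13 mm farther back than shut.
Start: joints at [-1.258, 0.48, 1.596, -0, 1.065, -0.047], TCP at [0.229, -0.608, 0.231] pointing down, gripper open.
Joint ranges: [-2.75, 2.75], [-0.82, 2.05], [0.23, 2.67], [-1.56, 4.7], [0.09, 2.69], [-2.92, 2.92]. Speed limits (rad/s): [1.89, 1.89, 2.39, 3.01, 3.01, 3.01].

### API

Orientations are given as a unit quaternion [w, x, y, z].
In Python, from bench import reach, movel, move_j, gripper_to, pause, inverse_kinematics, read_camera, calibration, IKError, hand_in, current_t, current_joint_positions, current_qvel, current_tau, current_tool_pos, current_eef_rot, current_force, current_wrist_torque, current_finger_gap gives the robot as it stands. Calls block until the motion is done:
- reach(position, orientation): joint-space move of the TCP to a pose.
- movel(position, ori=None, vel=0.15, stop_force=None): straight line of the TCP; ori=None keeps the orientation; vel is the mean speed in m/s. With stop_force (N) it stops when the force on the tool has changed by that much, and returns True; else False.
- move_j(angles): joint-space move.
- gripper_to(opening): finger opening in m; the grip force is fixed at half the most; returns when the fingers have stopped.
- pause(seconds).
- inverse_kinematics(position, orientation): joint angles nearest the present ones, or None.
- read_camera(name): name is "scene" or "side" or "wrist"; returns the picture (480x640x3 uint8, blue, green, red); there is no depth.
- calibration(name): a dict with "camera_matrix" (3x3 intrinsics, pixels), "R" (3x3) and "t" (3): a world point X has camera coordinates R X + t. Camera axes: x right, y down, z forward; pixel columns grow to the right and rows downward; lengths in m; the calibration is good to about 2 mm. A picture is of the moment at which its call begins: read the wrist's pose just before it. calibration takes no time and is no camera call; for the wrist camera it gives the pose at the moment of the call.
A pose or a line that the arm cannot do raises IKError and nothing moves.
- hand_in(): hands the job in, once; it reports no verdict.
Readings, each from a call of its own:
- current_t(): time.
- current_joint_positions(): joint angles.
- current_qvel(): joint speeds.
- current_tau(): joint torques, N m.
- current_tool_pos(): TCP position.
- current_eef_rot(): TCP orientation.
- current_force(): force on the tool from outside, world axes, zero at the start.
- current_wrist_torque(): the same for the moment, N m.
- current_finger_gap(): finger opening in m.
Only numpy, scipy, OpenCV 4.12 (cv2) and the standard library are available. Lean on these libraries where they do the work, as an engineer would, in place of code of your own. Each camera call takes 0.05 s, during which the arm holds its last target.

## Working session

There is one attempt and no reset: what is moved stays moved. The work goes in short steps, each a Python script; the robot and the scene stay as the last script left them, time stands still between calls to the robot, and variables do not carry over. Pictures are saved under pics/ and viewed, and the job is handed in when it is done.

```bash
ls; mkdir -p pics; python3 - <<'E'
from bench import *
import cv2
for n in ["scene","side","wrist"]:
    c=calibration(n); im=read_camera(n); cv2.imwrite(f"pics/{n}0.png",im); print(n,c)
print(current_t(),current_eef_rot(),current_finger_gap())
E
```

```text
pics
scene {'camera_matrix': array([[591.54982522,   0.        , 316.57365743],
       [  0.        , 591.54982522, 246.10374979],
       [  0.        ,   0.        ,   1.        ]]), 'R': array([[-0.88434698, -0.46654478,  0.01632119],
       [-0.32780777,  0.59571601, -0.7332561 ],
       [ 0.33237401, -0.65380303, -0.67975666]]), 't': array([0.50860853, 0.31412064, 1.07824249])}
side {'camera_matrix': array([[605.76035447,   0.        , 319.46967203],
       [  0.        , 605.76035447, 231.00230704],
       [  0.        ,   0.        ,   1.        ]]), 'R': array([[-0.98021382, -0.1977846 ,  0.00788137],
       [-0.07238222,  0.3210961 , -0.9442765 ],
       [ 0.18423267, -0.92616335, -0.32905892]]), 't': array([0.56959874, 0.20333698, 1.16136358])}
wrist {'camera_matrix': array([[356.81038576,   0.        , 314.51205288],
       [  0.        , 356.81038576, 232.76828963],
       [  0.        ,   0.        ,   1.        ]]), 'R': array([[ 3.51667573e-01, -9.36124695e-01, -6.87417937e-04],
       [-8.85491574e-01, -3.32884627e-01,  3.24179732e-01],
       [-3.03701483e-01, -1.13394797e-01, -9.45995258e-01]]), 't': array([-0.64866695, -0.04200277,  0.38107526])}
0.15 [-4.61474108e-04  9.83866845e-01  1.78901691e-01 -5.42019067e-05] 0.08571788189823758
```

View pics/scene0.png

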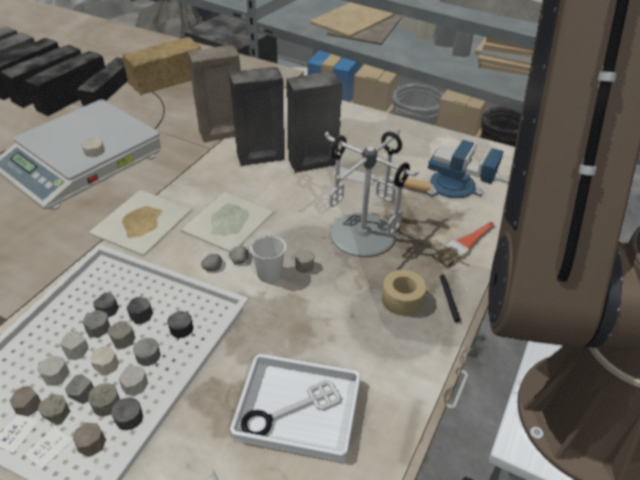

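View pics/side0.png

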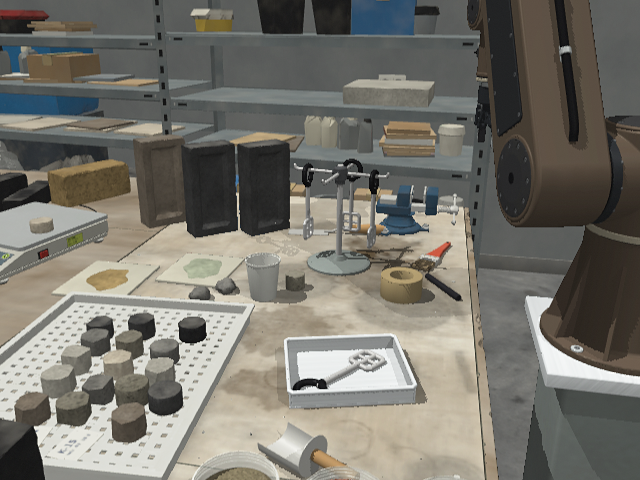

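View pics/wrist0.png

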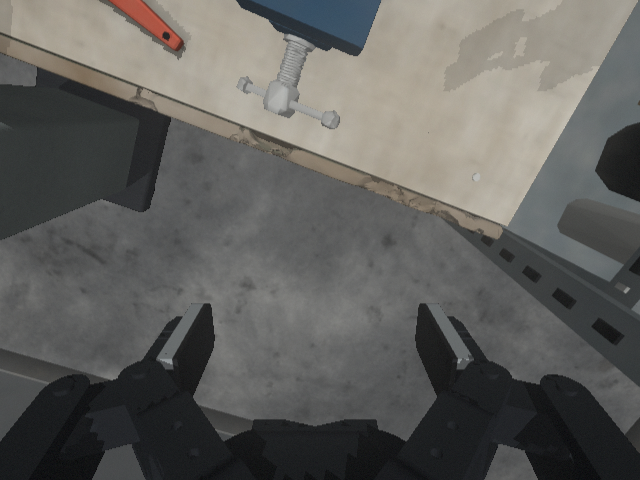

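The scene camera looks along -y, with the tray at about (297,405) and the rack's head at (370,157). I'll zoom in on both.

```bash
python3 - <<'E'
import cv2,numpy as np
a=cv2.imread("pics/scene0.png");b=cv2.imread("pics/side0.png")
def crop(im,x,y,w,h,s): return cv2.resize(im[y:y+h,x:x+w],None,fx=s,fy=s,interpolation=cv2.INTER_CUBIC)
cv2.imwrite("pics/z1.png",crop(a,300,110,150,150,4))
cv2.imwrite("pics/z2.png",crop(b,280,145,130,140,4))
cv2.imwrite("pics/z3.png",crop(a,220,340,150,120,5))
cv2.imwrite("pics/z4.png",crop(b,270,325,155,90,5))
E
```

```text
(no output)
```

View pics/z1.png

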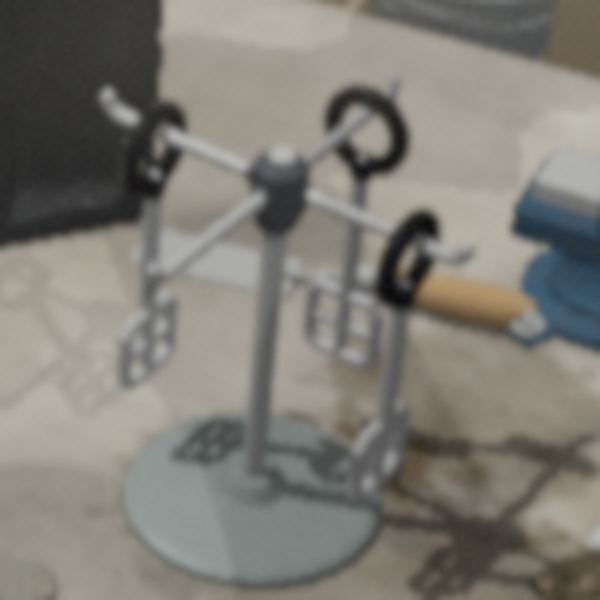

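View pics/z2.png

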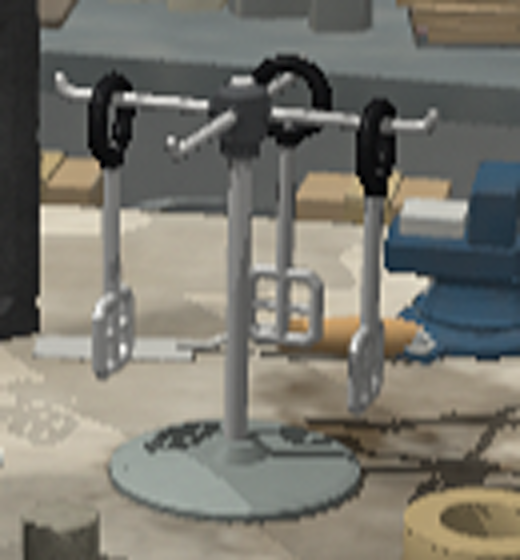

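View pics/z3.png

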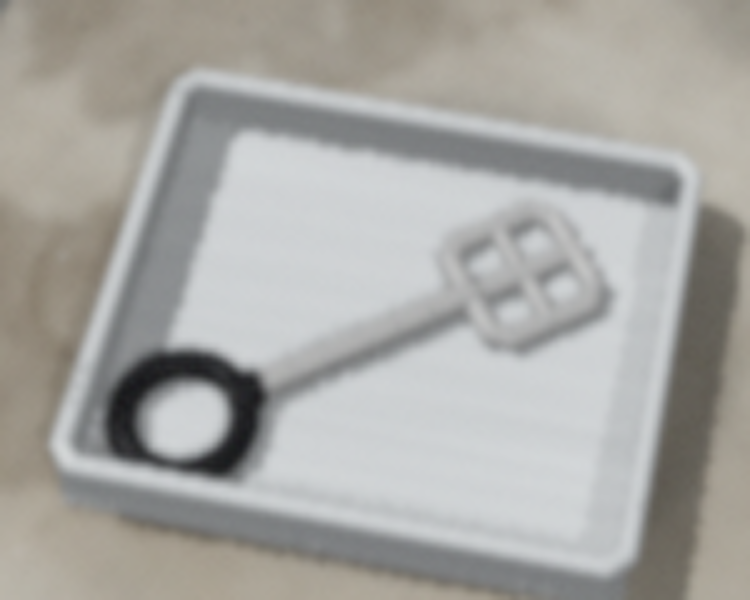

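View pics/z4.png

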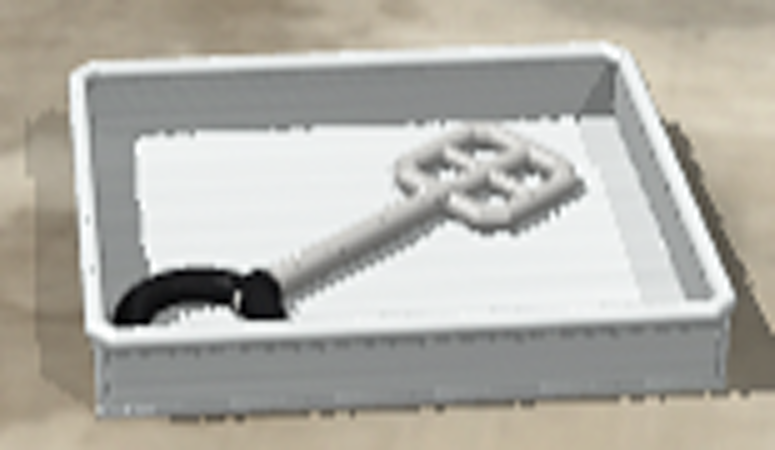

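Zoomed: the bare arm points at the camera and to the left. In the scene image its tip is at about (341,177) and the head at (370,158). The ring is at about (256.5,422) and the blade at about (325,395). Next I'll compute positions.

```bash
cat > h.py <<'E'
from bench import *
import numpy as np, cv2
from scipy.spatial.transform import Rotation as Ro
def pl(c,u,v,z):
    "pixel -> world on plane z; c = calibration dict or name"
    if isinstance(c,str): c=calibration(c)
    d=c["R"].T@np.linalg.inv(c["camera_matrix"])@[u,v,1]; o=-c["R"].T@c["t"]
    return o+d*(z-o[2])/d[2]
def proj(c,X):
    if isinstance(c,str): c=calibration(c)
    p=c["camera_matrix"]@(c["R"]@np.asarray(X)+c["t"]); return p[:2]/p[2]
def quat(R):
    q=Ro.from_matrix(R).as_quat(); return [q[3],q[0],q[1],q[2]]
def down(ya):
    "tool down with jaw (y) axis at world yaw ya"
    y=np.array([np.cos(ya),np.sin(ya),0]); z=np.array([0,0,-1.]); return quat(np.c_[np.cross(y,z),y,z])
def rotof(q): return Ro.from_quat([q[1],q[2],q[3],q[0]]).as_matrix()
def crop(im,x,y,w,h,s): return cv2.resize(im[y:y+h,x:x+w],None,fx=s,fy=s,interpolation=cv2.INTER_CUBIC)
E
python3 - <<'E'
from h import *
np.set_printoptions(precision=4,suppress=True)
f=lambda u,v:(220+u/5,340+v/5)
g=lambda u,v:(300+u/4,110+v/4)
k=lambda u,v:(280+u/4,145+v/4)
m=lambda u,v:(270+u/5,325+v/5)
print("ring",pl("scene",*f(187,413),.009))
print("blade",pl("scene",*f(523,277),.008), pl("side",*m(488,178),.008))
print("shank A",pl("scene",*f(272,385),.0085),"B",pl("scene",*f(450,303),.0085))
for p in [(190,78),(690,165),(625,570),(58,455)]: print("tray rim",pl("scene",*f(*p),.028))
print("axis foot",pl("scene",*g(258,492),.0))
print("head",pl("scene",*g(280,190),.23),pl("side",*k(240,118),.23), "top",pl("scene",*g(281,157),.246))
print("bare tip",pl("scene",*g(165,270),.23),pl("side",*k(178,148),.235))
print("other tips",pl("scene",*g(120,112),.23),pl("scene",*g(450,255),.23),pl("scene",*g(393,95),.24))
print("other tips side",pl("side",*k(65,92),.23),pl("side",*k(430,125),.23))
print("cup base",pl("scene",270,277,0),"tape",pl("scene",404,297,.024),"puck",pl("scene",304,262,.017))
E
```

```text
ring [0.5338 0.3039 0.009 ]
blade [0.4547 0.1968 0.008 ] [0.4553 0.1984 0.008 ]
shank A [0.5132 0.2797 0.0085] B [0.4731 0.2196 0.0085]
tray rim [0.6019 0.1909 0.028 ]
tray rim [0.4163 0.1356 0.028 ]
tray rim [0.3672 0.2931 0.028 ]
tray rim [0.5575 0.3476 0.028 ]
axis foot [ 0.5809 -0.2613  0.    ]
head [ 0.579  -0.2462  0.23  ] [ 0.5817 -0.2357  0.23  ] top [ 0.5828 -0.2529  0.246 ]
bare tip [ 0.6014 -0.1509  0.23  ] [ 0.6001 -0.1407  0.235 ]
other tips [ 0.6891 -0.2728  0.23  ] [ 0.4771 -0.2351  0.23  ] [ 0.5564 -0.3492  0.24  ]
other tips side [ 0.6961 -0.2759  0.23  ] [ 0.472  -0.2443  0.23  ]
cup base [ 0.7053 -0.0228  0.    ] tape [ 0.4125 -0.0892  0.024 ] puck [ 0.6533 -0.0864  0.017 ]
```

Geometry checks out: ring to blade measures 133 mm (136 given), the rim and rack dimensions fit, and the bare arm is at yaw of about 80°, so the rack needs about +100° CCW. I'll raise the arm first so it clears the rack, then look from over the tray.

```bash
python3 - <<'E'
from h import *
p=current_tool_pos(); 
movel([p[0],p[1],.42],vel=.3)
th=np.radians(53.5)
s=np.array([.481,.232])
reach([s[0],s[1],.25],down(th-np.pi/2)); print(current_t(),current_joint_positions())
c=calibration("wrist"); im=read_camera("wrist"); cv2.imwrite("pics/w1.png",im)
np.savez("w1.npz",**c)
E
```

```text
4.05 [ 3.91583624e-01  2.98288927e-01  1.83945109e+00 -1.02228692e-04
  1.00363014e+00  1.02954675e+00]
```

View pics/w1.png

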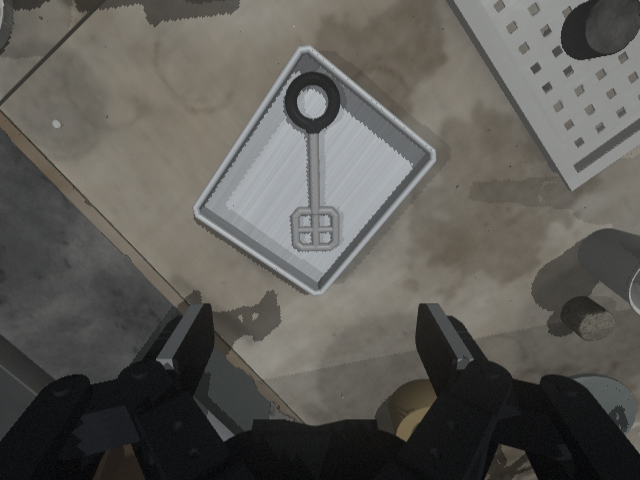

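The wrist view shows the ring at (312.5,101), the blade at (316.5,229) and the shank nearly upright in the picture.

```bash
python3 - <<'E'
from h import *
np.set_printoptions(precision=4,suppress=True)
c=dict(np.load("w1.npz"))
r=pl(c,312.5,101,.009); b=pl(c,316.5,229,.008); print(r,b,np.linalg.norm(r-b),np.degrees(np.arctan2(*(r-b)[1::-1])))
d=(r-b)/np.linalg.norm(r-b); print("shank",r-d*.089, r-d*.0655)
# rough compare
print(proj(c,[.5338,.3039,.009]),proj(c,[.455,.1976,.008]))
E
```

```text
[0.5347 0.3077 0.009 ] [0.4568 0.1956 0.008 ] 0.13656526349604495 55.22852243301154
shank [0.4839 0.2346 0.0083] [0.4973 0.2539 0.0085]
[314.0836 104.7902] [314.1764 228.5253]
```

The wrist fix gives 136.6 mm against 136 given and agrees with the scene camera, so I'll grip the shank and lift.

```bash
python3 - <<'E'
from h import *
th=np.radians(55.2); q=down(th-np.pi/2)
s=[.4837,.2343]
movel([*s,.06],q,vel=.25)
hit=movel([*s,.007],vel=.08,stop_force=8)
print(hit,current_tool_pos(),current_force())
gripper_to(0.0); print(current_finger_gap(),current_force(),current_t())
movel([*s,.13],vel=.12); print(current_finger_gap(),current_force(),current_wrist_torque(),current_t())
im=read_camera("wrist"); cv2.imwrite("pics/w2.png",im)
E
```

```text
False [0.48385422 0.23436293 0.0071594 ] [0.17729745 0.23123809 1.08081999]
0.007939970195965238 [-1.39543715 -0.652773    6.94880958] 6.5167
0.007786487334462339 [-0.29046415  1.21943355 -2.68202132] [-0.00592529  0.02740425  0.01198235] 7.6917
```

View pics/w2.png

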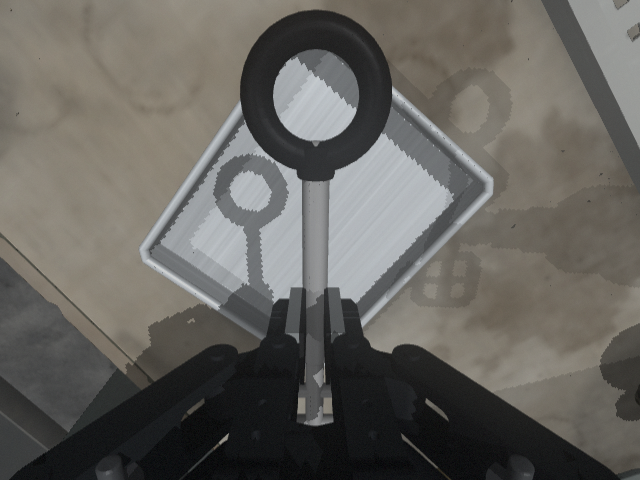

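The paddle is held level by the shank, ring to the top of the picture, weight about 2.5 N. I'll lay it on the bench with the ring toward +x.

```bash
python3 - <<'E'
from h import *
q=down(-np.pi/2)
reach([.488,.055,.12],q); print(current_joint_positions())
f0=current_force()
movel([.488,.055,.020],vel=.15)
hit=movel([.488,.055,.001],vel=.03,stop_force=3)
print(hit,current_tool_pos(),current_force()-f0,current_t())
gripper_to(.03); print(current_finger_gap())
movel([.488,.055,.06],vel=.15)
gripper_to(.085)
movel([.488,.055,.20],vel=.3)
print(current_t(),current_force())
c=calibration("wrist"); im=read_camera("wrist"); cv2.imwrite("pics/w3.png",im); np.savez("w3.npz",**c)
cv2.imwrite("pics/s3.png",read_camera("scene"))
E
```

```text
[5.01719295e-02 4.19622304e-01 2.06172384e+00 2.18750866e-04
 6.60660706e-01 1.62006680e+00]
True [0.48815497 0.0549764  0.00424391] [-0.52458385 -0.04460494 13.06446037] 9.8417
0.030156233910443236
11.9083 [-0.12230577 -0.00634264  0.13678042]
```

View pics/w3.png

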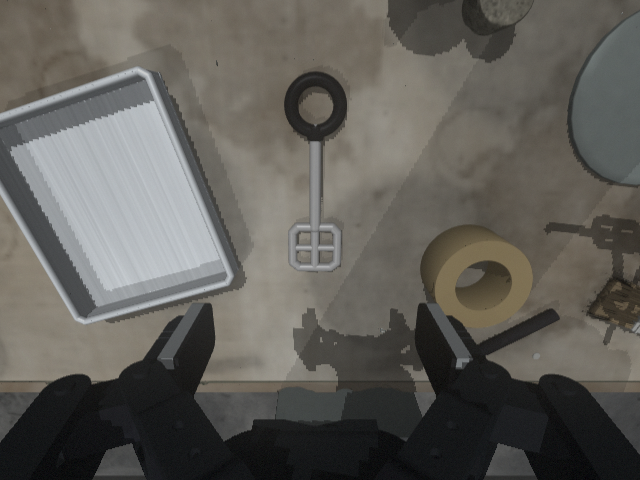

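View pics/s3.png

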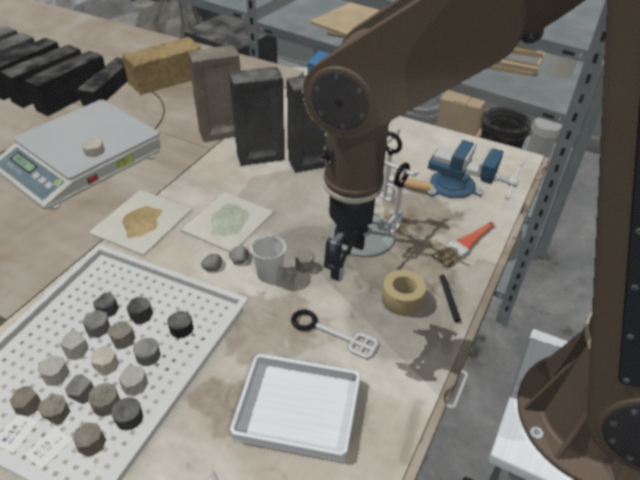

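The paddle lies flat on open bench, with the ring at (316,104) and blade at (315,248) in the wrist view. On to the rack: I'll hover over the bare arm and look.

```bash
python3 - <<'E'
from h import *
np.set_printoptions(precision=4,suppress=True)
c=dict(np.load("w3.npz"))
r=pl(c,316,104.5,.006); b=pl(c,315.5,248,.005); print(r,b,np.linalg.norm(r-b),np.degrees(np.arctan2(*(r-b)[1::-1])))
movel([.50,.03,.34],vel=.35)
a=np.radians(80); p=[.581+.095*np.cos(a),-.252+.095*np.sin(a)]
reach([*p,.36],down(a-np.pi/2)); print(current_t(),current_joint_positions())
c=calibration("wrist"); im=read_camera("wrist"); cv2.imwrite("pics/w4.png",im); np.savez("w4.npz",**c)
E
```

```text
[0.5766 0.0543 0.006 ] [0.4392 0.0547 0.005 ] 0.1374123415465506 -0.15764913346222675
14.1333 [-0.3077  0.3368  1.5039  0.0001  1.3021 -0.1326]
```

View pics/w4.png

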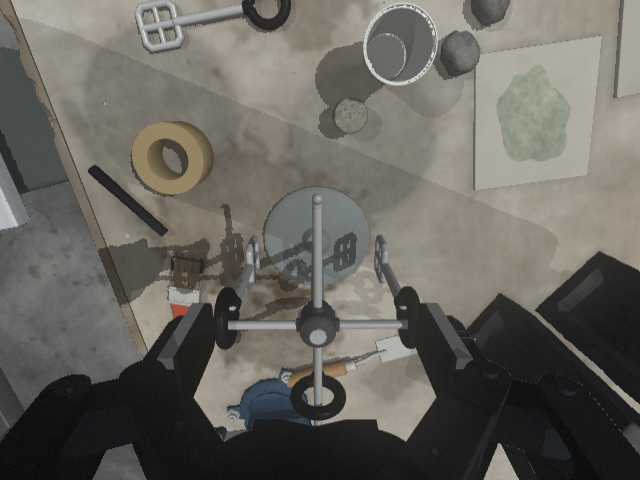

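Clear view from above: the rack's head at (318,325), the bare arm's tip at (318,200), and neighbouring rings to either side at (228,318) and (407,312).

```bash
python3 - <<'E'
from h import *
np.set_printoptions(precision=4,suppress=True)
c=dict(np.load("w4.npz"))
h=pl(c,317.5,325,.23);ht=pl(c,318,338,.246); t=pl(c,318,200,.240); m=pl(c,318,260,.23)
print(h,ht,t,m)
for x in(h,ht): print(np.linalg.norm((t-x)[:2]),np.degrees(np.arctan2(*(t-x)[1::-1])))
print(proj(c,[.581,-.252,.246]),proj(c,[.581,-.252,0]))
E
```

```text
[ 0.5825 -0.2523  0.23  ] [ 0.5824 -0.2545  0.246 ] [ 0.6027 -0.1382  0.24  ] [ 0.5937 -0.1908  0.23  ]
0.11583409493624568 79.94882609650267
0.11801226541160414 80.10028753994435
[315.8146 335.8123] [315.3557 237.4617]
```

Axis at (0.5825,-0.2535) and arm at yaw 80°. I'll straddle the arm loosely and carry it round an arc to 180°.

```bash
python3 - <<'E'
from h import *
np.set_printoptions(precision=4,suppress=True)
ax=np.array([.5825,-.2535]); r=.092
P=lambda d,z:[*(ax+r*np.array([np.cos(np.radians(d)),np.sin(np.radians(d))])),z]
Q=lambda d:down(np.radians(d-90))
gripper_to(.024)
movel(P(80,.30),Q(80),vel=.2)
print("hit",movel(P(80,.213),Q(80),vel=.1,stop_force=5),current_force())
for d in np.arange(92,181,11):
    movel(P(d,.213),Q(d),vel=.08)
print(current_t(),current_force(),current_tool_pos(),current_joint_positions())
gripper_to(.009); print(current_finger_gap(),current_force())
gripper_to(.03)
movel(P(180,.33),vel=.2); print(current_t(),current_force())
c=calibration("wrist"); im=read_camera("wrist"); cv2.imwrite("pics/w5.png",im); np.savez("w5.npz",**c)
E
```

```text
hit False [-0.3043 -0.3004  0.2448]
19.5833 [ 0.5051  1.2233 -0.1259] [ 0.4906 -0.253   0.2129] [-0.5312  0.3646  1.8428  0.0003  0.9344 -2.0956]
0.008834916825615605 [ 0.1414 -0.0465 -0.0848]
20.95 [-0.9229 -0.0571  0.1075]
```

View pics/w5.png

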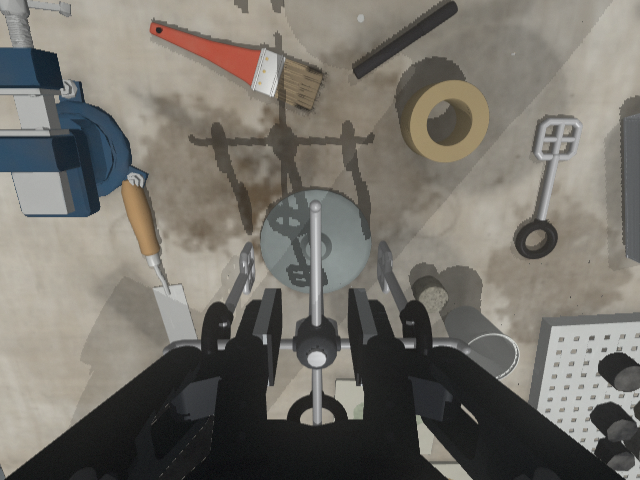

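The bare arm now points toward the robot: tip at (316,206), head at (317,350). Next I'll measure the angle, and work out from the pictures how far back the fingertips stand at each opening.

```bash
python3 - <<'E'
from h import *
np.set_printoptions(precision=4,suppress=True)
c=dict(np.load("w5.npz"))
ht=pl(c,317,359,.246); t=pl(c,316,206,.240); m=pl(c,316.5,270,.23)
print(ht,t,m,np.degrees(np.arctan2(*(t-ht)[1::-1])),np.degrees(np.arctan2(*(t-m)[1::-1])))
R=rotof(current_eef_rot()); p=np.array(current_tool_pos())
c=calibration("wrist")
for g in(.03,.0857,.011):
  for dz in (0,-.006,-.013,-.038):
    print(g,dz,[proj(c,p+R@[x,s*g/2,dz]).round(0).tolist() for s in(-1,1) for x in(.011,-.011)])
cv2.imwrite("pics/zw5.png",crop(cv2.imread("pics/w5.png"),200,270,240,150,3))
cv2.imwrite("pics/zw1.png",crop(cv2.imread("pics/w1.png"),130,280,120,120,5))
E
```

```text
[ 0.5851 -0.2507  0.246 ] [ 0.4665 -0.2516  0.24  ] [ 0.5182 -0.2511  0.23  ] -179.59623176718526 -179.49176930587595
0.03 0 [[279.0, 284.0], [281.0, 326.0], [347.0, 284.0], [345.0, 326.0]]
0.03 -0.006 [[278.0, 290.0], [280.0, 334.0], [348.0, 290.0], [346.0, 334.0]]
0.03 -0.013 [[276.0, 298.0], [278.0, 344.0], [349.0, 298.0], [348.0, 344.0]]
0.03 -0.038 [[269.0, 335.0], [272.0, 386.0], [356.0, 335.0], [354.0, 386.0]]
0.0857 0 [[217.0, 284.0], [221.0, 326.0], [409.0, 284.0], [405.0, 326.0]]
0.0857 -0.006 [[213.0, 290.0], [218.0, 334.0], [413.0, 290.0], [408.0, 334.0]]
0.0857 -0.013 [[209.0, 298.0], [214.0, 344.0], [417.0, 298.0], [412.0, 344.0]]
0.0857 -0.038 [[188.0, 335.0], [195.0, 386.0], [437.0, 335.0], [430.0, 386.0]]
0.011 0 [[301.0, 284.0], [301.0, 326.0], [325.0, 284.0], [325.0, 326.0]]
0.011 -0.006 [[300.0, 290.0], [301.0, 334.0], [326.0, 290.0], [325.0, 334.0]]
0.011 -0.013 [[300.0, 298.0], [300.0, 344.0], [326.0, 298.0], [326.0, 344.0]]
0.011 -0.038 [[297.0, 335.0], [298.0, 386.0], [329.0, 335.0], [328.0, 386.0]]
```

View pics/zw5.png

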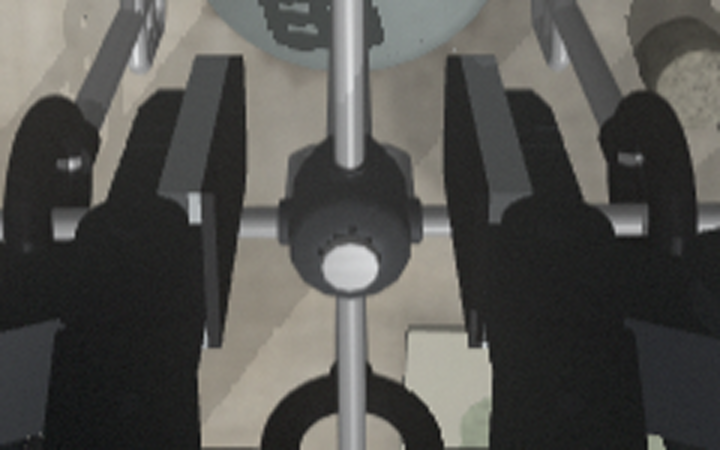

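View pics/zw1.png

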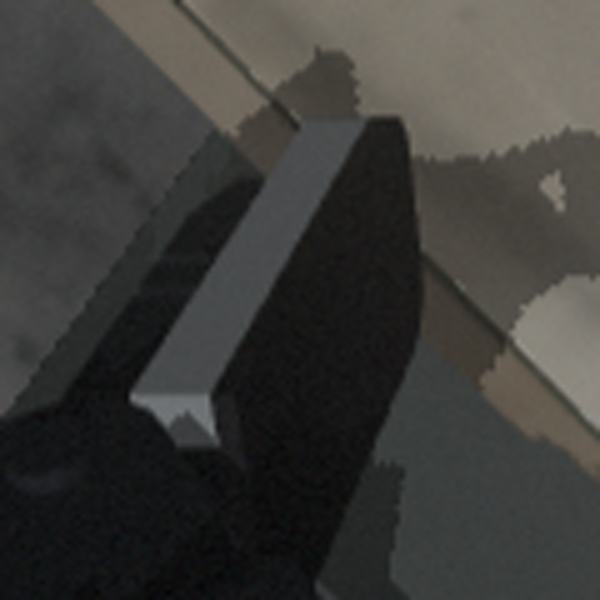

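The rack head now reads about -0.007 rad from target, which is good. The fingertips stand about 5–8 mm back at a 56 mm opening, so I'll touch the bench lightly to set the depth, back off, then pinch the ring.

```bash
python3 - <<'E'
from h import *
np.set_printoptions(precision=4,suppress=True)
q=down(np.pi/2)
movel([.50,-.2,.36],vel=.3)
gripper_to(.070)
reach([.5766,.0543,.20],q)
c=calibration("wrist"); im=read_camera("wrist"); cv2.imwrite("pics/w6.png",im); np.savez("w6.npz",**c)
print(current_t(),proj(c,[.5766,.0543,.006]),proj(c,[.4392,.0547,.005]),current_joint_positions())
E
```

```text
23.0583 [314.831  201.0606] [315.2059  42.9176] [ 0.0397  0.4147  1.7949 -0.0003  0.9307 -1.5298]
```

View pics/w6.png

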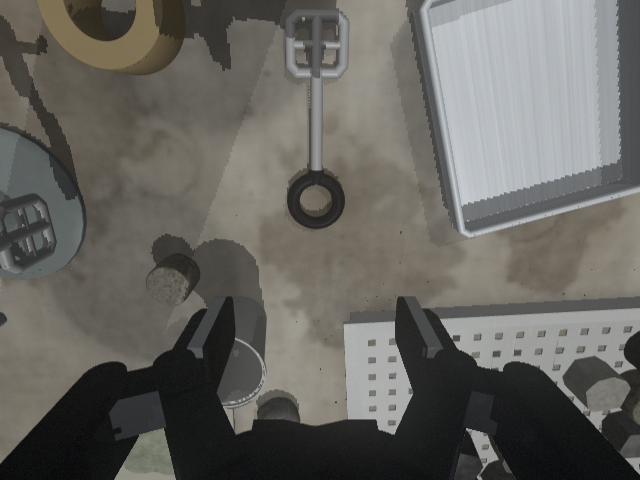

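The ring appears at (315.5,200), against (314.8,201) predicted, so the position is confirmed. Descending.

```bash
python3 - <<'E'
from h import *
np.set_printoptions(precision=4,suppress=True)
s=[.5768,.0541]
movel([*s,.04],vel=.2)
movel([*s,.006],vel=.06)
hit=movel([*s,-.012],vel=.012,stop_force=3)
p=current_tool_pos(); print(hit,p,current_force(),current_finger_gap(),current_t())
movel([*s,p[2]+.0045],vel=.02)
gripper_to(.05); print(current_finger_gap(),current_force())
f=current_force()
gripper_to(.04); print(current_finger_gap(),current_force(),current_t())
movel([*s,p[2]+.03],vel=.08)
print(current_finger_gap(),current_force(),current_wrist_torque(),current_t())
cv2.imwrite("pics/w7.png",read_camera("wrist"))
cv2.imwrite("pics/s7.png",crop(read_camera("side"),200,200,200,150,4))
E
```

```text
True [ 0.5768  0.0541 -0.0077] [-0.8113 -0.1047  9.2304] 0.06979404156613159 25.7917
0.051488061274062275 [-3.4783 -1.5643 15.721 ]
0.05145435910698893 [-2.958  -2.4999 15.393 ] 26.7333
0.051437824969441985 [ 0.0509 -0.2402 -2.9036] [-0.0374 -0.1854 -0.0134] 27.2
```

View pics/w7.png

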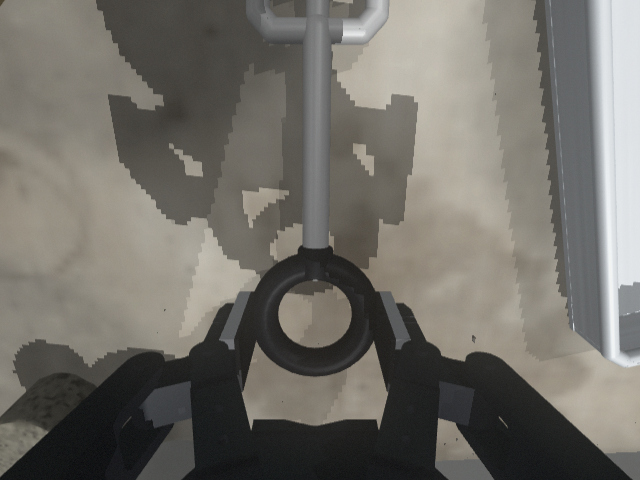

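View pics/s7.png

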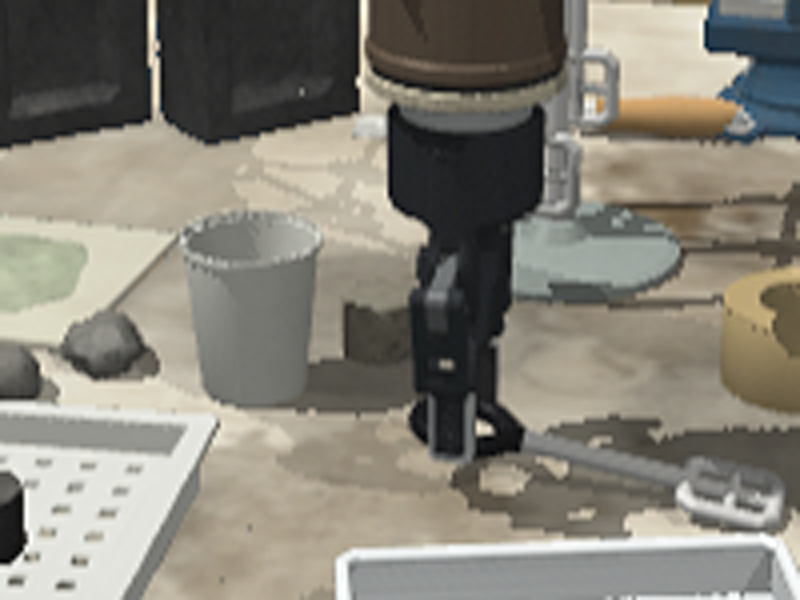

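The ring is pinched across its diameter with the blade out along -x, and the wrist moment is about 0.185 N·m. I'll lift and then ease the grip in small steps, watching the moment.

```bash
python3 - <<'E'
from h import *
np.set_printoptions(precision=4,suppress=True)
s=[.5768,.0541]
movel([*s,.205],vel=.2); pause(.2)
print(current_t(),current_force(),current_wrist_torque(),current_finger_gap())
for g in np.arange(.046,.0515,.0005):
    gripper_to(g); print(round(g,4),current_t(),current_finger_gap(),current_force()[2],current_wrist_torque()[1])
    if current_wrist_torque()[1]>-.12: break
cv2.imwrite("pics/s8.png",crop(read_camera("side"),200,120,200,150,4))
E
```

```text
28.5667 [-0.5903 -0.8425 -2.9407] [ 0.0242 -0.1384 -0.0042] 0.05156812911086057
0.046 28.7833 0.051027669054013604 -1.9967124046877376 -0.2105617140175184
0.0465 29.0 0.051104344876741196 -2.4263804064602454 -0.21939378865317996
0.047 29.2167 0.05137524466382685 -2.774638706792511 -0.15652380900491936
0.0475 29.4333 0.05138099787926754 -2.191185983119958 -0.15390330762921003
0.048 29.65 0.051230761796777186 -2.737362071788013 -0.19870476642654503
0.0485 29.8667 0.05122810514199014 -1.9926888409954806 -0.12347425527307493
0.049 30.0833 0.050877421515405113 -1.8900906594027227 -0.15040511714371424
0.0495 30.3 0.0511502257554793 -2.2943278612357583 -0.21260855754212268
0.05 30.5167 0.0511636600226477 -2.7730281227965228 -0.19101569205743285
0.0505 30.7333 0.05142860274973705 -1.6179910665693829 -0.2036572498164363
0.051 30.95 0.05167882772028097 -1.1353050266820843 -0.1452997274698579
```

View pics/s8.png

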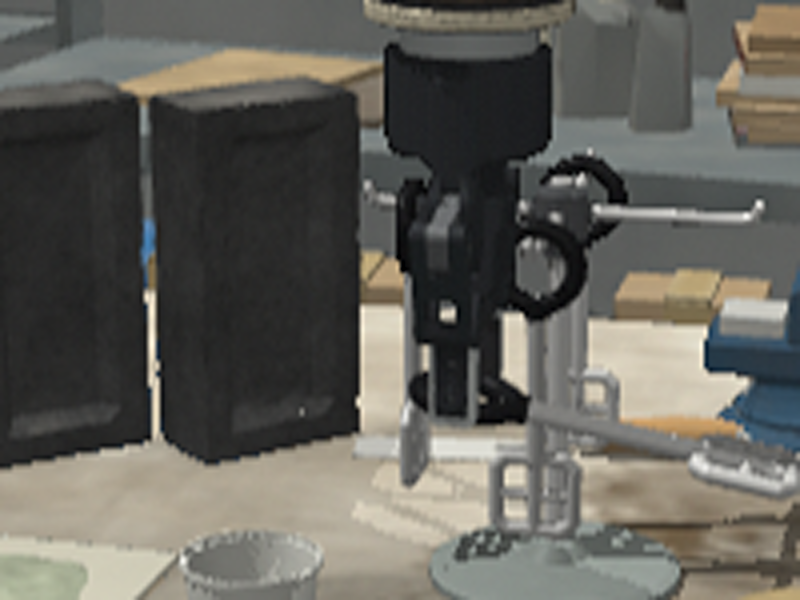

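The paddle is still about level at command 51.0 mm. I'll continue in finer steps with averaged readings.

```bash
cat >> h.py <<'E'
def avg(n=4):
    T=[];F=[];G=[]
    for _ in range(n):
        T.append(current_wrist_torque()[1]);F.append(current_force()[2]);G.append(current_finger_gap());pause(.02)
    return np.round([np.mean(T),np.mean(F),np.mean(G)*1000],3)
E
python3 - <<'E'
from h import *
np.set_printoptions(precision=4,suppress=True)
for g in np.arange(.0512,.0536,.0002):
    gripper_to(g); a=avg(); print(round(g,4),round(current_t(),2),a)
    if a[0]>-.11 : break
cv2.imwrite("pics/s9.png",crop(read_camera("side"),200,120,200,150,4))
E
```

```text
0.0512 31.28 [-0.178 -2.194 51.384]
0.0514 31.57 [-0.17  -2.211 51.635]
0.0516 31.85 [-0.171 -2.005 51.734]
0.0518 32.13 [-0.158 -2.246 51.752]
0.052 32.42 [-0.143 -2.608 52.194]
0.0522 32.7 [-0.073 -2.38  52.432]
```

View pics/s9.png

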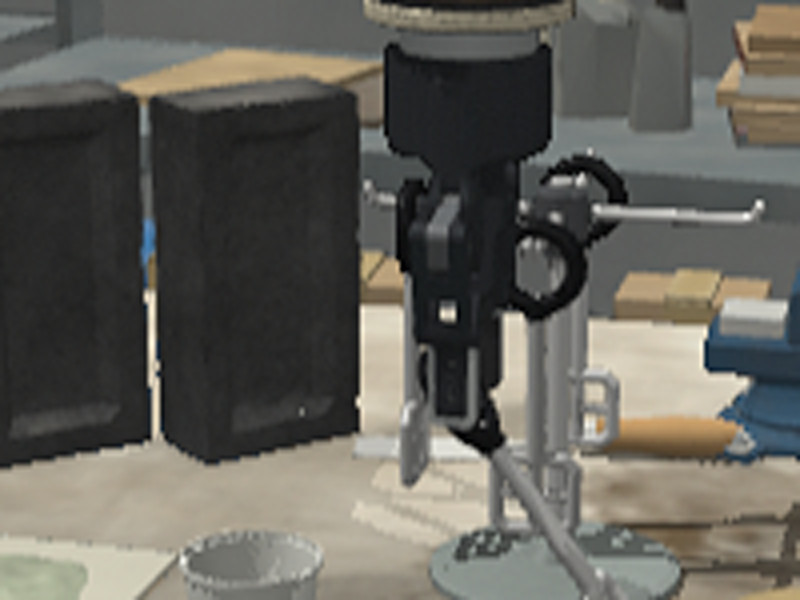

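It swings down nicely, now about 60° below level. Continuing in smaller steps.

```bash
python3 - <<'E'
from h import *
np.set_printoptions(precision=4,suppress=True)
for g in [.0523,.0524,.0525,.0526,.0527]:
    gripper_to(g); a=avg(); print(round(g,4),round(current_t(),2),a)
    if a[0]>-.02 : break
im=read_camera("side");cv2.imwrite("pics/s10.png",crop(im,240,160,160,150,4))
cv2.imwrite("pics/w10.png",read_camera("wrist"))
E
```

```text
0.0523 33.03 [-0.097 -1.997 52.213]
0.0524 33.32 [-0.106 -2.048 52.476]
0.0525 33.6 [-0.118 -2.529 52.547]
0.0526 33.88 [-0.081 -2.229 52.799]
0.0527 34.17 [-0.112 -2.733 52.771]
```

View pics/s10.png

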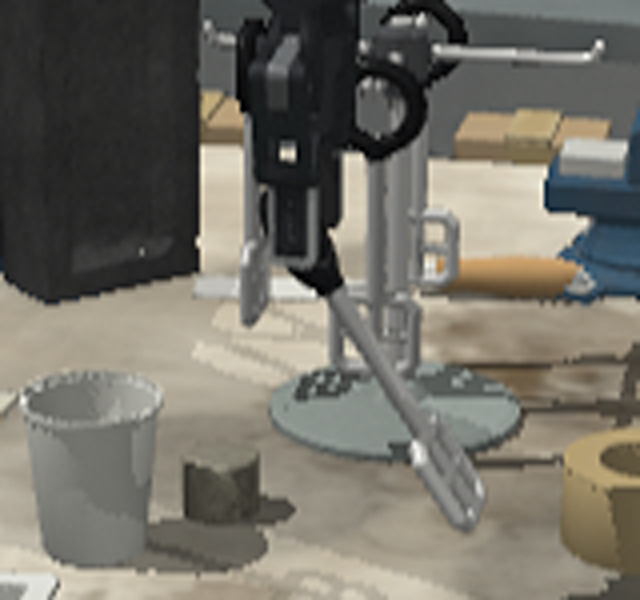

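View pics/w10.png

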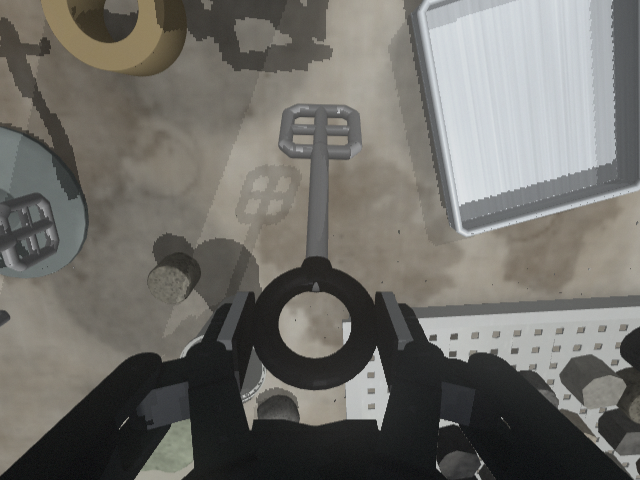

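It's hanging about 35° off vertical, grip sound and ring centred between the pads. Continuing.

```bash
python3 - <<'E'
from h import *
np.set_printoptions(precision=4,suppress=True)
for g in [.05285,.053,.05315,.0533,.05345]:
    gripper_to(g); a=avg(3); print(round(g,5),round(current_t(),2),a)
    if a[0]>-.03 : break
im=read_camera("side");cv2.imwrite("pics/s11.png",crop(im,240,160,160,150,4))
E
```

```text
0.05285 34.53 [-0.069 -2.175 52.869]
0.053 34.8 [-0.083 -1.903 53.202]
0.05315 35.07 [-0.066 -2.815 53.482]
0.0533 35.33 [-0.066 -2.171 53.373]
0.05345 35.6 [-0.059 -2.222 53.677]
```

View pics/s11.png

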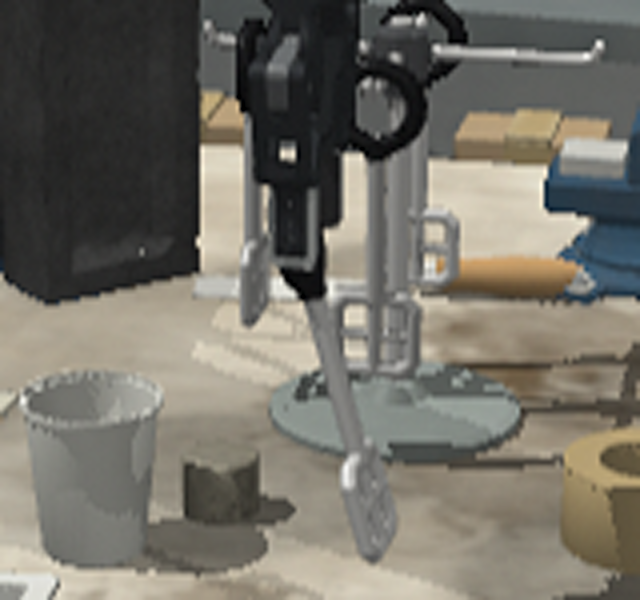

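About 15–18° is left, and the swing tracks the easing steadily. A few more small steps.

```bash
python3 - <<'E'
from h import *
np.set_printoptions(precision=4,suppress=True)
ims=[]
for g in [.0536,.05375,.0539,.05405]:
    gripper_to(g); a=avg(3); print(round(g,5),round(current_t(),2),a)
    im=read_camera("side"); ims.append(crop(im,290,200,60,110,4))
    if a[0]>-.015: break
cv2.imwrite("pics/s12.png",np.hstack(ims)[:, :800])
E
```

```text
0.0536 35.92 [-0.041 -2.557 53.762]
0.05375 36.23 [-0.095 -1.888 54.051]
0.0539 36.55 [-0.003 -1.829 53.983]
```

View pics/s12.png

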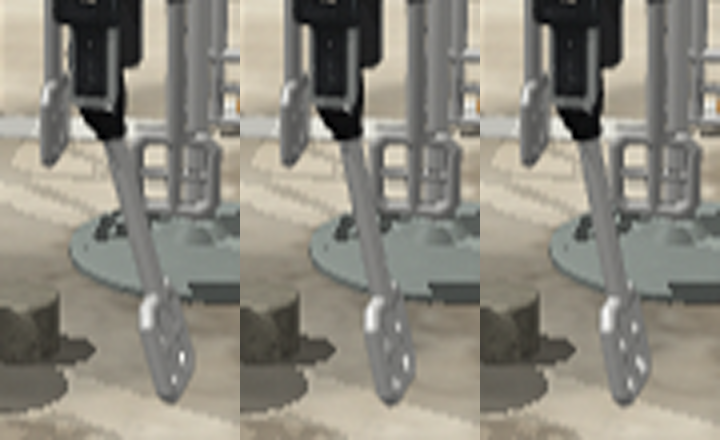

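About 10° remains, which matches a grip of about 9 N. Two more tiny steps with a small jog to help it settle.

```bash
python3 - <<'E'
from h import *
np.set_printoptions(precision=4,suppress=True)
ims=[]
p=current_tool_pos()
for g in [.0540,.0541]:
    gripper_to(g); a=avg(3); print(round(g,5),round(current_t(),2),a)
    movel([p[0]-.012,p[1],p[2]],vel=.12); movel(p,vel=.12)
    im=read_camera("side"); ims.append(crop(im,290,200,60,110,4)); print(current_t())
cv2.imwrite("pics/s13.png",np.hstack(ims)[:, :800])
E
```

```text
0.054 36.87 [-0.045 -1.533 54.242]
37.4167
0.0541 37.68 [ 0.056 -2.266 54.264]
38.2333
```

View pics/s13.png

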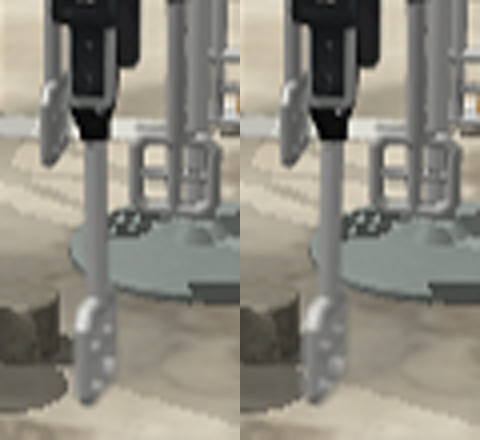

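The paddle hangs straight, blade down. I'll regrip, raise it, go round the front, and stop short of the arm's tip to check alignment.

```bash
python3 - <<'E'
from h import *
np.set_printoptions(precision=4,suppress=True)
gripper_to(.040); print(current_finger_gap())
p=current_tool_pos(); movel([p[0],p[1],.27],vel=.2)
q=down(np.pi/2)
movel([.44,-.13,.27],q,vel=.25)
movel([.425,-.2525,.226],q,vel=.2); pause(.2)
print(current_t(),current_tool_pos(),avg(3),current_joint_positions())
im=read_camera("side");cv2.imwrite("pics/s14.png",crop(im,300,130,150,130,4))
im=read_camera("scene");cv2.imwrite("pics/c14.png",im);cv2.imwrite("pics/cz14.png",crop(im,310,100,150,130,4))
np.savez("w14.npz",**calibration("wrist"));cv2.imwrite("pics/w14.png",read_camera("wrist"))
E
```

```text
0.05090986997054786
41.0 [ 0.4254 -0.2517  0.2264] [ 0.012 -1.787 51.068] [-0.5959  0.2688  1.9515  0.0001  0.9206 -2.1679]
```

View pics/s14.png

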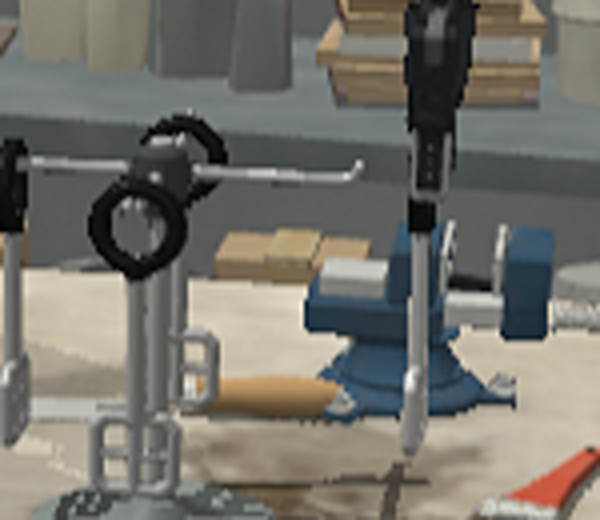

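View pics/w14.png

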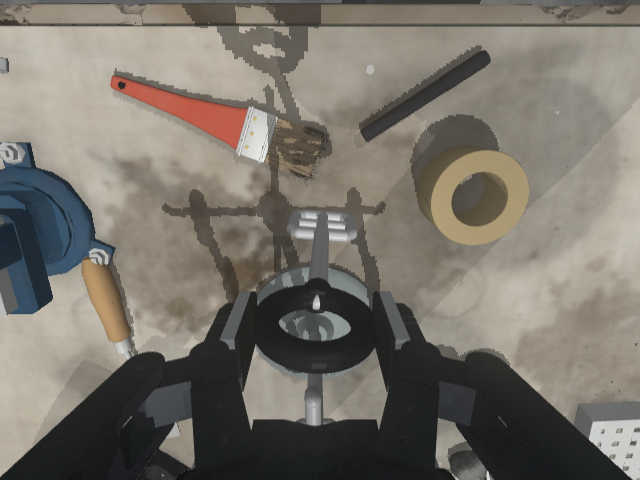

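View pics/cz14.png

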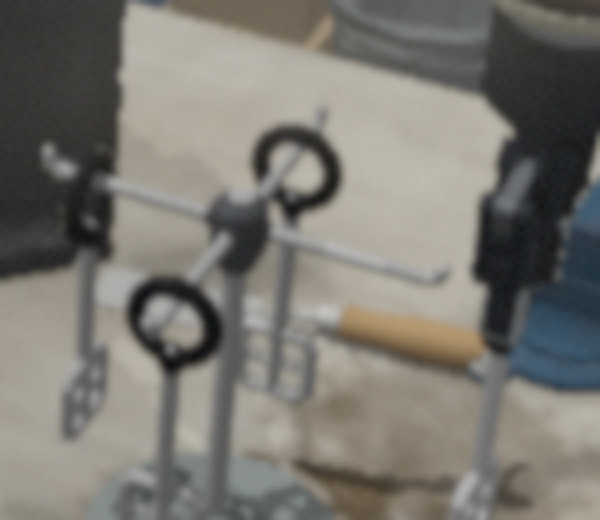

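The wrist view shows the ring centred between the fingers with the arm's bend visible at (313,405). Side view: the neck ends at about (405,188) and the paddle tip at about (403,243). I'll solve for the ring's height from these.

```bash
python3 - <<'E'
from h import *
np.set_printoptions(precision=4,suppress=True)
for z in (.195,.20,.205,.21,.215): print("neck",z,proj("side",[.4254,-.252,z]))
for z in (.06,.07,.075,.08): print("end",z,proj("side",[.43,-.252,z]))
for z in (.195,.20,.205,.21): print("neck scene",z,proj("scene",[.4254,-.252,z]))
print("arm tip side",proj("side",[.4665,-.2525,.24]),"arm 90",proj("side",[.4925,-.2525,.23]))
print("arm tip scene",proj("scene",[.4665,-.2525,.24]),"arm 90",proj("scene",[.4925,-.2525,.23]))
E
```

```text
neck 0.195 [407.1737 191.2315]
neck 0.2 [407.2932 189.1527]
neck 0.205 [407.413  187.0691]
neck 0.21 [407.533  184.9806]
neck 0.215 [407.6534 182.8872]
end 0.06 [402.122  245.4315]
end 0.07 [402.3424 241.5219]
end 0.075 [402.4529 239.5605]
end 0.08 [402.5637 237.5946]
neck scene 0.195 [436.2026 190.1384]
neck scene 0.2 [436.5669 188.2488]
neck scene 0.205 [436.9333 186.3489]
neck scene 0.21 [437.3016 184.4387]
arm tip side [390.3889 171.3277] arm 90 [379.0018 174.9173]
arm tip scene [420.8676 166.9896] arm 90 [408.6276 167.4032]
```

The ring's centre is at about 0.232 m, in the middle of the 0.226–0.242 m window for clearing the bend, and it lines up with the arm. I'll move it on with a force stop.

```bash
python3 - <<'E'
from h import *
np.set_printoptions(precision=4,suppress=True)
hit=movel([.4965,-.2525,.2275],vel=.05,stop_force=4)
print(hit,current_tool_pos(),current_force(),current_t())
im=read_camera("side");cv2.imwrite("pics/s15.png",crop(im,300,130,150,130,4))
cv2.imwrite("pics/w15.png",read_camera("wrist"))
E
```

```text
False [ 0.4963 -0.2525  0.2275] [ 0.0595 -0.0374 -1.8391] 42.7833
```

View pics/s15.png

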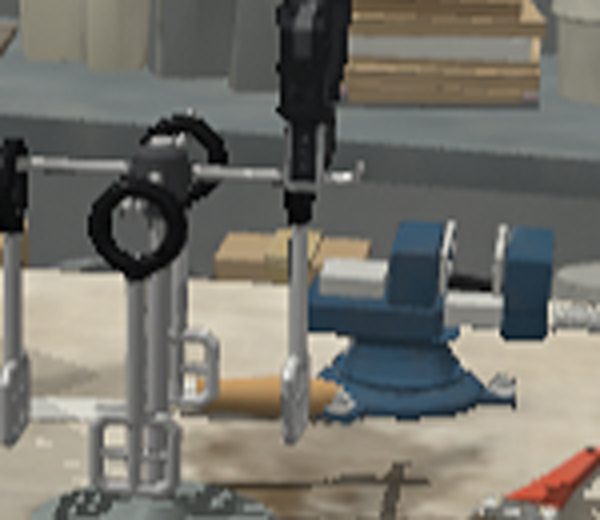

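View pics/w15.png

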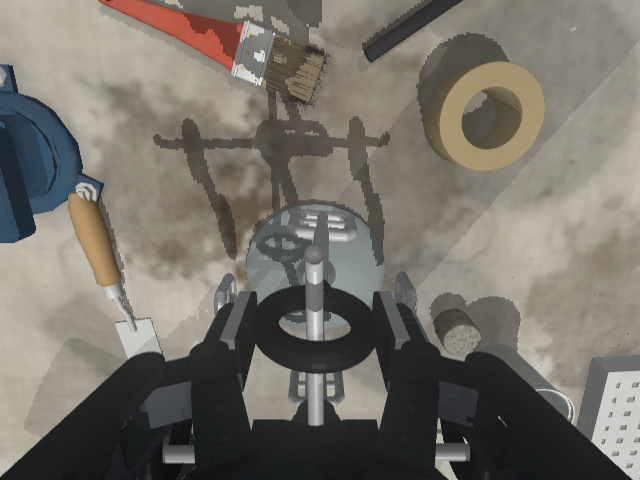

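The arm passes through the ring with no contact force. Now I'll lower it until it rests, then release.

```bash
python3 - <<'E'
from h import *
np.set_printoptions(precision=4,suppress=True)
hit=movel([.4963,-.2525,.205],vel=.02,stop_force=2.5)
print(hit,current_tool_pos(),current_force(),current_t())
for g in (.0525,.054,.058,.066,.080): gripper_to(g)
pause(.3)
print(current_finger_gap(),current_force(),current_t())
im=read_camera("side");cv2.imwrite("pics/s16.png",crop(im,300,130,150,130,4))
cv2.imwrite("pics/w16.png",read_camera("wrist"))
E
```

```text
True [ 0.4963 -0.2525  0.2109] [0.6525 0.3642 4.191 ] 43.675
0.07996251638706067 [ 0.6674 -0.567  -0.0007] 45.1667
```

View pics/s16.png

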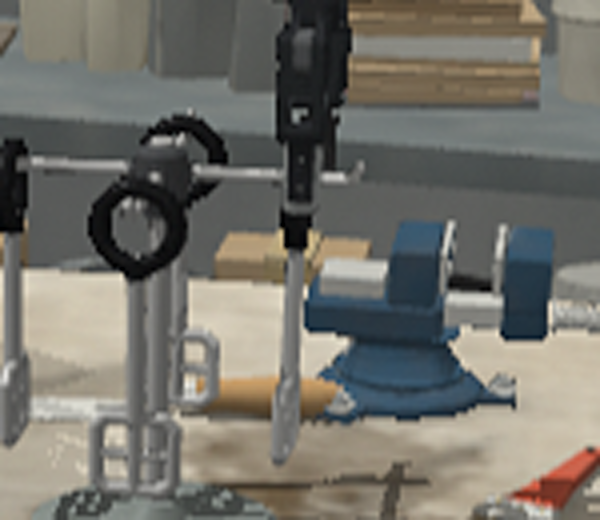

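View pics/w16.png

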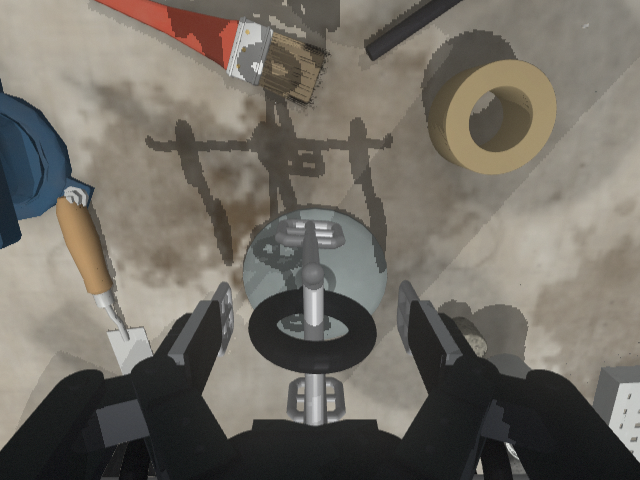

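The ring hangs on the arm and the fingers are clear on both sides. I'll back off straight up, let it settle, and check.

```bash
python3 - <<'E'
from h import *
np.set_printoptions(precision=4,suppress=True)
p=current_tool_pos(); movel([p[0],p[1],.34],vel=.12)
c=calibration("wrist");np.savez("w17.npz",**c);cv2.imwrite("pics/w17.png",read_camera("wrist"))
movel([.45,-.12,.42],vel=.25)
move_j([-.0,.1,1.6,0,1.3,-1.5]); pause(1.0)
print(current_t(),current_tool_pos())
im=read_camera("side");cv2.imwrite("pics/s17a.png",im);cv2.imwrite("pics/s17.png",crop(im,300,130,150,130,4))
cv2.imwrite("pics/c17.png",read_camera("scene"))
E
```

```text
49.0917 [0.5491 0.0303 0.454 ]
```

View pics/w17.png

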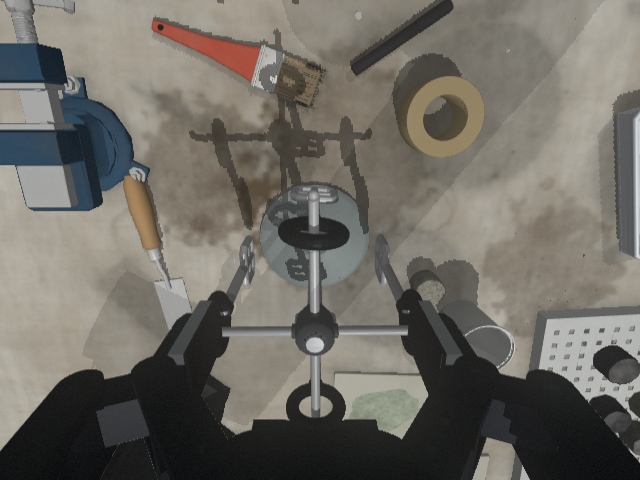

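View pics/s17.png

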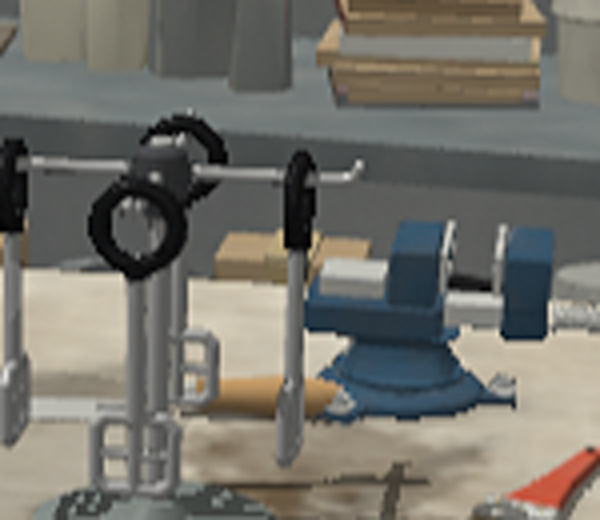

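View pics/c17.png

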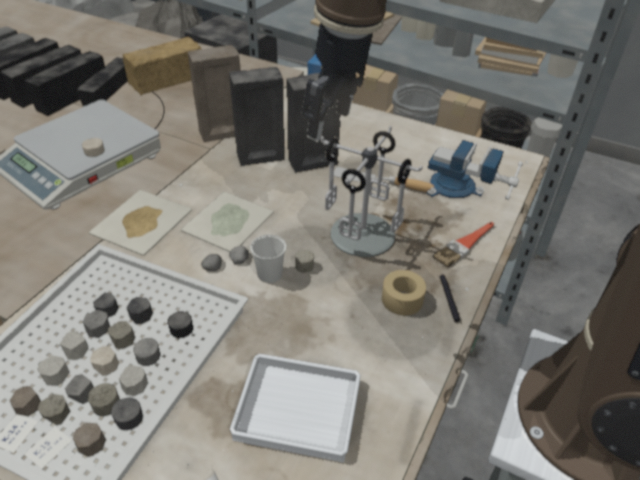

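The paddle hangs by its ring at (375,178) in the side view, and the bare arm points to the front edge. The cup (268,258), puck (304,262) and tape roll (404,293) are at their original pixels, and the robot is clear. Handing in.

```bash
python3 - <<'E'
from h import *
a=cv2.imread("pics/scene0.png").astype(int);b=cv2.imread("pics/c17.png").astype(int)
for n,(x0,y0,x1,y1) in dict(cup=(245,230,292,285),puck=(294,252,316,272),tape=(380,270,428,318)).items(): print(n,abs(a-b)[y0:y1,x0:x1].mean())
c=dict(np.load("w17.npz")); t=pl(c,313.5,196,.24);h=pl(c,315.5,345,.246); print(t,h,np.degrees(np.arctan2(*(t-h)[1::-1])))
hand_in()
E
```

```text
cup 2.7157962604771115
puck 2.2954545454545454
tape 2.5107060185185186
[ 0.46741926 -0.25197876  0.24      ] [ 0.58528828 -0.2505622   0.246     ] -179.31145127047822
the job is handed in; nothing more can be done
```

The paddle is hanging by its ring on the bare arm, and the job was handed in at about 49 s of the 72 s allowed. I did the steps in the order asked:
1. **Bench:** I lifted the paddle by the shank and laid it flat on open bench.
2. **Rack:** I turned the rack about 100° counter-clockwise, holding the bare arm loosely between the fingers.
3. **Swing:** I pinched the ring, eased the grip from about 46 to 54 mm commanded opening, and the paddle swung down. The last 10° or so needed a small 12 mm jog of the arm. I gripped it again before moving on.
4. **Hang:** I threaded the ring over the arm's tip with no contact stop, lowered it until it touched, let go and backed away.

What the last checks showed:
- **Paddle:** it hangs by the ring about 85 mm from the rack's axis, seen 1 s after the arm withdrew.
- **Rack:** the bare arm is within about 1° of pointing straight to the front edge.
- **Bystanders:** the cup, tape roll and puck show at the same pixels as at the start, with only noise-level differences.
- **Robot:** it is clear of everything.

**Measurement mismatches:** the finger gap read 51 mm on the 56 mm ring and 8 mm on the 11 mm shank. I went by the camera and force readings instead. Fingertips also touched the bench while I was pinching the ring, at about 15 N. That is well under the 120 N wrist-force limit.

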